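# Tip the blank into its cradle and flip the strap over it

## Task

A square aluminium blank with a turned round nose stands on end in the cradle on the dark tooling plate. Push it over with the fingertips so that it lies down along the cradle between the rails, its nose towards the empty end; then push the hinged steel strap over until it lies fully down across the blank. Only push: do not lift or carry the blank, do not move the other things, and finish clear of everything.

Things in the scene. Friction and masses are not known exactly. Their poses are not given: they have to be found in the camera images.
- plate: Fixed dark steel tooling plate, 360 (its x) x 260 (its y) x 12 mm thick, lying on the table; origin at the centre of its underside, z up. On it stands the cradle, a channel along plate x about y = 0. The strap's hinge cheeks stand on the +y side, towards the robot (x -10 to +50, y 41 to 63, up to z 66); a rest post on the -y side (top at z 54.5).
- cradle (a point): Centre of the cradle's floor (plate x = 0, y = 0, z = 12 mm), axes as the plate's. Two rails 22 high and 14 thick, inner faces at y = -23 and +23. Back stop 34 high, inner face at x = -102, outer face at x = -114; front stop 22 high, inner face at x = +122 (mm above this floor).
- blank: Loose aluminium blank, 0.35 to 0.6 kg: square bar 40 x 40 x 110 mm with a round nose 26 across and 25 long on top. Origin at the centre of its foot, z along it to the nose. It starts upright at the back-stop end, foot near plate x = -70, y = 0, sides within 3 degrees of the plate's axes, and is to tip towards plate +x; it falls by itself once tilted about 20 degrees.
- blank_middle (a point): Point on the blank's axis 60 mm from the foot, near its centre of mass.
- blank_nose (a point): Centre of the nose's end face, on the blank's axis 135 mm from the foot.
- strap (a joint): Hinge angle of the steel strap, rad: 0 = fully down (a stop), level over the cradle, 2.5 mm above the lying blank; 1.57 = straight up; stop at 2.1. Starts at 1.75 to 2.0, leaning back away from the cradle. Stiff friction hinge: it stays where it is left; 2 to 4 N near its end moves it. The strap is 30 mm wide (plate x), 8 thick, reaching 115 mm from the axis.
- strap_hinge (a point): On the hinge axis at the middle of the strap's width: plate x = +20, y = +52, z = 58.5 mm. The axis is parallel to plate x; the strap runs from here towards plate -y when down.
- strap_end (a point): Centre of the strap's free end face, 115 mm from the hinge axis, mid thickness.
- short_block: Bystander, to be left alone: plain square aluminium block, 35 x 35 x 60 high, standing on the plate (mm).
- pin_a: Bystander, to be left alone: turned steel pin, 28 diameter, 70 high, standing on the plate (mm).
- pin_b: Bystander, to be left alone: second turned steel pin like the first (mm).
- collar: Bystander, to be left alone: steel ring, 44 outside diameter, 18 high, lying flat on the plate (mm).
- terminal: Bystander, to be left alone: white plastic terminal block, 50 x 24 x 34, lying on the table to the left (mm).
- screwdriver: Bystander, to be left alone: screwdriver lying on the table to the right (mm).
- oil: Bystander, to be left alone: green plastic bottle, 60 diameter, 130 high, on the table to the left (mm).
Mind the look-alikes: they are no part of the job. There is more than one size of the blank; the one meant has the size given above.

How it is judged:
By the outcome, as a careful person would: the job done as asked, in the order asked, and still so for the second after the job is handed in, with the robot touching nothing.
It also fails if it takes over 53 s, if anything falls off the work surface, if the arm or the gripper's body presses on something with over 40 N, if the wrist force passes 120 N, or if a joint passes its speed limit or range.

## Robot

A 6-joint arm with a two-finger parallel gripper is mounted at the origin on the work surface. World frame = base frame: x ahead of the robot, y to its left, z up, the work surface at z = 0. Lengths are in m, angles in rad, forces in N, time in s.
With the tool pointing down it reaches from about 0.375 to 0.975 m from the base axis. Payload 3.8 kg.
Tool frame: the origin (TCP) lies between the finger pads; the fingertips stand 11 mm ahead of it and the grasp point (between the pads) lies 8 mm behind it; z points along the fingers, y is the direction in which the jaws open and shut (so a half turn about z gives the same grasp; the last joint's range is limited). The gripper opens to 85 mm and grips with 20 to 120 N. Pads are 22 mm wide; open, the fingers measure 114 mm over their backs; the gripper's body (76 mm by 85 mm) begins 54 mm behind the grasp point. The pads swing forward as they close: fully open they stand 13 mm farther back than shut.
Start: joints at [-1.255, 0.264, 1.604, -0, 1.274, -0.037], TCP at [0.233, -0.633, 0.242] pointing down, gripper open.
Joint ranges: [-2.63, 2.63], [-0.94, 2.18], [0.31, 2.57], [-1.31, 4.45], [0, 2.66], [-2.55, 2.55]. Speed limits (rad/s): [2.57, 2.57, 3.14, 3.14, 3.14, 3.14].

## Interface

Orientations are given as [roll, pitch, yaw] about the fixed x, y, z axes, in that order (R = Rz(yaw) Ry(pitch) Rx(roll)).
In Python, from plant import bot gives the robot as it stands. The module is installed in compiled form; this text tells all that it offers.
- The arm moves only by the tool servo_tool, never from a script. Its argument "targets" is a list of rows, each a list of 3 entries, a list of its own where there are three numbers: the shift along the tool's x, y, z in mm, then the turn, a rotation vector about the tool's x, y, z in degrees, then the opening, from 0 (shut) to 1 (fully open). A call has 1 to 8 rows; each row is the pose to reach, as a shift and turn from the pose commanded when the call began, along the tool's axes at that moment; what a row does not reach only later rows make up. A row lasts 1/10 s, in which the tool goes at most 50 mm and 8.59 degrees, less where a joint would pass 70% of its speed; a pose out of reach is approached as far as the arm can. A call with a gripper value outside its range is refused whole. The fingers move at their own pace and stop on an object; the grip force is fixed at half the most. Time passes only in rows, so rows that repeat a pose let the fingers close. It gives the time, the measured TCP pose, the force and the opening at its end, in the units of the state.
- bot.sense(): the state, without advancing time (a new reading comes with each control period).
- bot.grab_frame(name): name is "scene" or "top" or "wrist"; returns a dict with "img" (420x560x3 uint8, red, green, blue), "depth" (420x560 float32, m along the optical axis (not along the pixel's ray), 0 where there is no reading), "fx", "fy", "cx", "cy" (pixels), "k1" (the pictures are not rectified: a ray, as slopes to the right and down, at radius r is drawn at 1 + k1 r^2 times it, then the intrinsics apply), "extrinsics" (4x4, takes a point from world to camera coordinates); the wrist camera has in their place "mount" (4x4, takes a point from camera to tool coordinates, whose origin is the TCP and whose axes are the flange's). Camera axes: x right, y down, z forward; pixel columns grow to the right and rows downward; lengths in m; the calibration is good to about 2 mm. A picture is of the moment at which its call begins: read the wrist's pose just before it.
- bot.job_done(): hands the job in, once; it reports no verdict.
The state is a dict: "t": time; "q": joint angles; "dq": joint speeds; "effort": joint torques, N m; "tool_pos": TCP position; "tcp_rot": TCP orientation; "force": force on the tool from outside, world axes, zero at the start; "ft_torque": the same for the moment, N m; "finger_gap": opening from 0.0 (shut) to 1.0 (fully open).
Only numpy, scipy, OpenCV 4.12 (cv2) and the standard library are available. Lean on these libraries where they do the work, as an engineer would, in place of code of your own. Each camera call takes 0.05 s, during which the arm holds its last target.

## Working session

There is one attempt and no reset: what is moved stays moved. The work goes in short steps, Python scripts to look and compute and a tool call to move; the robot and the scene stay as the last step left them, time stands still between calls to the robot, and variables do not carry over. Pictures are saved under pics/ and viewed, and the job is handed in when it is done.

Besides the shell and the picture viewer there is one more tool, called after "Request:" in YAML: its name, and indented under it one key for each argument. servo_tool: Moves the arm, as the interface text tells. Its arguments: {"type":"object","properties":{"targets":{"type":"array"}},"required":["targets"]}

```bash
mkdir -p pics
cat > h.py <<'E'
import numpy as np, cv2, pickle
from plant import bot
def grab(n,tag):
    s=bot.sense(); f=bot.grab_frame(n); f['s']=s
    cv2.imwrite(f'pics/{tag}.png',f['img'][:,:,::-1]); pickle.dump(f,open(f'pics/{tag}.pkl','wb')); return f
E
python3 - <<'E'
from h import *
for n in ['scene','top']:
    f=grab(n,n+'0'); print(n,f['fx'],f['fy'],f['cx'],f['cy'],f['k1']); print(np.round(f['extrinsics'],4).tolist())
print(bot.sense())
E
```

```text
scene 407.27377269839445 407.27377269839445 283.61805306265626 201.6804962430231 0.040076984402347055
[[-0.3684, 0.9295, -0.0152, 0.2163], [0.486, 0.1786, -0.8555, -0.1543], [-0.7925, -0.3226, -0.5175, 1.4479], [0.0, 0.0, 0.0, 1.0]]
top 444.17473772989183 444.17473772989183 278.98672447468357 209.90858201479773 -0.1275141246504984
[[0.0216, -0.9997, 0.0089, -0.0321], [-0.9875, -0.0227, -0.1561, 0.5724], [0.1563, -0.0054, -0.9877, 1.2806], [0.0, 0.0, 0.0, 1.0]]
{'t': 0.1, 'q': array([-1.25489156e+00,  2.64677474e-01,  1.60524174e+00,  1.11051366e-05,
        1.27368954e+00, -3.69053728e-02]), 'dq': array([-0.00145883, -0.00090582, -0.00267356, -0.00024543,  0.00119133,
        0.00053636]), 'effort': array([ 5.75695085e-04, -5.16704750e+01, -3.68590057e+01,  2.79807682e-05,
        6.33088377e-03, -1.87391862e-05]), 'tool_pos': array([ 0.2330377 , -0.63282018,  0.2410844 ]), 'tcp_rot': array([-3.13957832e+00, -8.49928316e-05,  3.52806787e-01]), 'force': array([-0.66338254, -0.44796065, -0.9302188 ]), 'ft_torque': array([-0.01773944,  0.04319464,  0.00241324]), 'finger_gap': 1.0005866662818683}
```

View pics/scene0.png

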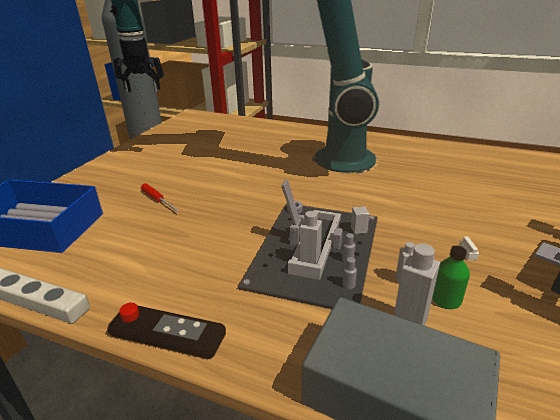

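View pics/top0.png

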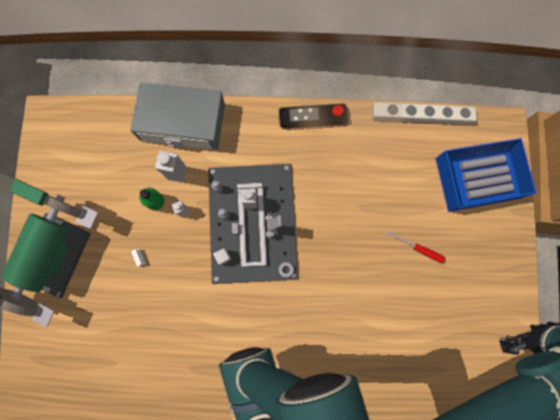

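Run:
```python
import cv2
a=cv2.imread('pics/top0.png')[155:295,195:310]; cv2.imwrite('pics/c1.png',cv2.resize(a,None,fx=4.2,fy=4.2,interpolation=2))
a=cv2.imread('pics/scene0.png')[170:320,230:480]; cv2.imwrite('pics/c2.png',cv2.resize(a,None,fx=3.2,fy=3.2,interpolation=2))
```

```text
(no output)
```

View pics/c1.png

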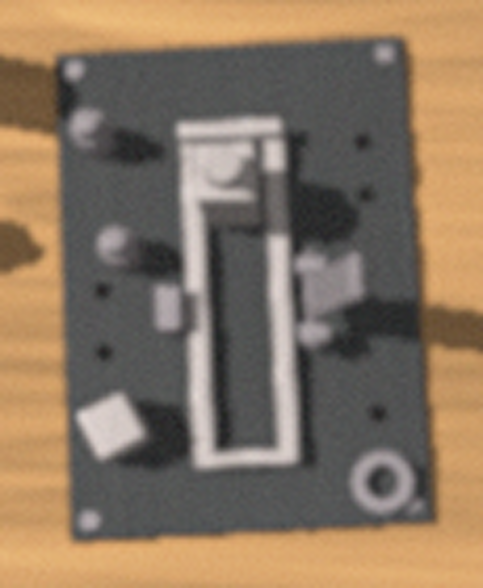

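View pics/c2.png

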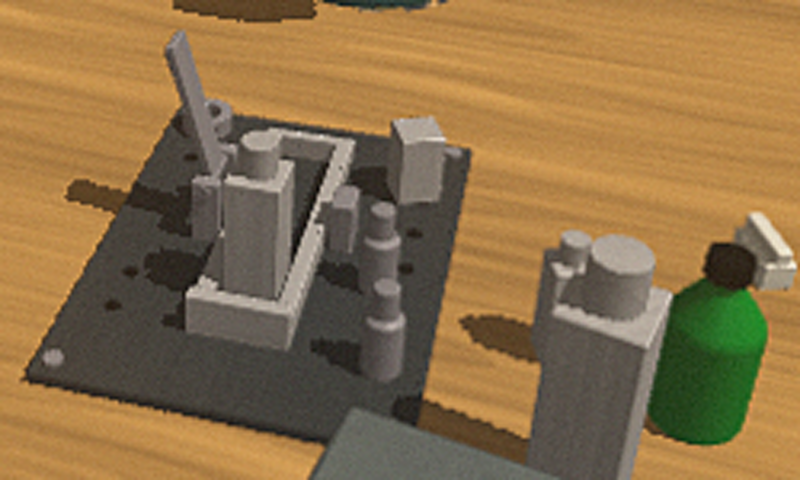

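```bash
cat >> h.py <<'E'
def ray(f,uv):
    uv=np.asarray(uv,float).reshape(-1,1,2)
    K=np.array([[f['fx'],0,f['cx']],[0,f['fy'],f['cy']],[0,0,1]])
    n=cv2.undistortPoints(uv,K,np.array([f['k1'],0,0,0.]),None,None).reshape(-1,2)
    d=np.c_[n,np.ones(len(n))]
    if 'extrinsics' in f: T=np.linalg.inv(f['extrinsics'])
    else:
        from scipy.spatial.transform import Rotation as R
        W=np.eye(4);W[:3,:3]=R.from_euler('xyz',f['s']['tcp_rot']).as_matrix();W[:3,3]=f['s']['tool_pos'];T=W@f['mount']
    return T[:3,3],d@T[:3,:3].T
def onz(f,uv,z):
    o,d=ray(f,uv); return o+d*((z-o[2])/d[:,2])[:,None]
def two(f1,a,f2,b):
    o1,d1=ray(f1,a);o2,d2=ray(f2,b);out=[]
    for x,y in zip(d1,d2):
        s=np.linalg.lstsq(np.c_[x,-y],o2-o1,rcond=None)[0];p=o1+s[0]*x;q=o2+s[1]*y;out.append((*(p+q)/2,np.linalg.norm(p-q)))
    return np.array(out)
def load(t): return pickle.load(open(f'pics/{t}.pkl','rb'))
E
python3 - <<'E'
from h import *
np.set_printoptions(precision=4,suppress=True)
f=load('top0'); g=load('scene0')
# plate mask: dark grey low saturation
h=cv2.cvtColor(f['img'],cv2.COLOR_RGB2HSV)
roi=np.zeros(h.shape[:2],np.uint8); roi[155:295,200:305]=1
m=((h[...,1]<90)&(roi>0)).astype(np.uint8)
m=cv2.morphologyEx(m,cv2.MORPH_OPEN,np.ones((5,5)))
c=max(cv2.findContours(m,0,2)[0],key=cv2.contourArea)
r=cv2.minAreaRect(c); print(r)
P=onz(f,c.reshape(-1,2),0.012)[:,:2]
R=cv2.minAreaRect(P.astype(np.float32)); print('plate',R)
# bolts in zoomed coords ->pixels ; corners & cradle
z=lambda L:[(195+x/4.2-.38,155+y/4.2-.38) for x,y in L]
cor=z([(57,57),(403,38),(435,520),(73,541)]); print(onz(f,cor,.012))
cr=z([(177,122),(284,118),(299,465),(194,468)]); print('cradle',onz(f,cr,.034+.012)[:2],onz(f,cr,.034)[2:])
s=lambda L:[(230+x/3.2-.35,170+y/3.2-.35) for x,y in L]
# nose centre, square-top corners, strap end
print('nose',two(f,z([(228,163)]),g,s([(262,139)])))
print('strapend',two(f,z([(333,315)]),g,s([(178,38)])))
E
```

```text
((251.69659423828125, 223.27110290527344), (115.82782745361328, 85.92681884765625), 86.87786865234375)
plate ((0.5386060476303101, 0.062340378761291504), (0.35674363374710083, 0.25870636105537415), 4.450179100036621)
[[ 0.7047  0.2039  0.012 ]
 [ 0.7249 -0.0524  0.012 ]
 [ 0.3716 -0.0815  0.012 ]
 [ 0.3506  0.1764  0.012 ]]
cradle [[0.6499 0.1096 0.046 ]
 [0.6546 0.0329 0.046 ]] [[0.408  0.016  0.034 ]
 [0.4041 0.0899 0.034 ]]
nose [[0.6003 0.0686 0.1464 0.0064]]
strapend [[ 0.5042 -0.0153  0.1588  0.0198]]
```

Request:
servo_tool:
  targets:
    - [[40,-40,-60],[0,0,3],0]
    - [[80,-80,-120],[0,0,6],0]
    - [[120,-120,-150],[0,0,9],0]
    - [[160,-160,-150],[0,0,12],0]
    - [[200,-200,-150],[0,0,15.7],0]
    - [[235,-235,-150],[0,0,15.7],0]
    - [[270,-270,-150],[0,0,15.7],0]
    - [[300,-300,-150],[0,0,15.7],0]

```text
t: 0.9
tool_pos: [0.3815, -0.3112, 0.3886]
tcp_rot: [3.141, -0.0, 0.078]
force: [2.1, -0.1, -0.3]
finger_gap: 0.001
```

Run:
```python
from h import *
f=grab('wrist','w0');print(f['mount'].round(4).tolist(),f['fx'],f['cx'],f['cy'],f['k1']);print(f['s']['tool_pos'],f['s']['tcp_rot'],f['s']['finger_gap'])
```

```text
[[-0.0012, -0.9527, -0.3038, 0.0773], [1.0, -0.0009, -0.0011, -0.0013], [0.0007, -0.3038, 0.9527, -0.1308], [0.0, 0.0, 0.0, 1.0]] 357.2651456455797 272.97787296536615 211.88650898703528 -0.06674306564729567
[ 0.38151448 -0.31116765  0.38858631] [ 3.14132369e+00 -4.82523441e-04  7.82412637e-02] 0.001497366760877719
```

View pics/w0.png

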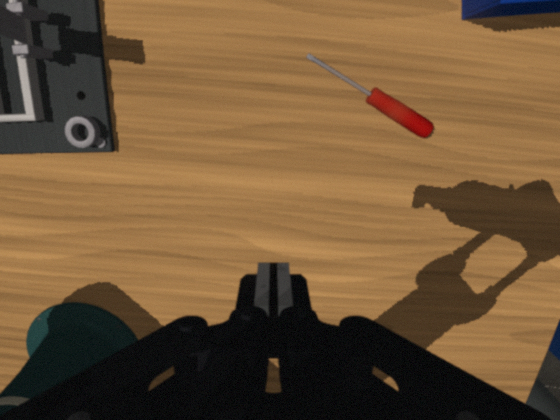

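Request:
servo_tool:
  targets:
    - [[30,-45,-10],[0,0,0],0]
    - [[60,-90,-20],[0,0,0],0]
    - [[80,-130,-30],[0,0,0],0]
    - [[100,-165,-30],[0,0,0],0]
    - [[100,-190,-30],[0,0,0],0]
    - [[100,-200,-30],[0,0,0],0]
    - [[100,-200,-30],[0,0,0],0]

```text
t: 1.65
tool_pos: [0.4649, -0.105, 0.4181]
tcp_rot: [3.141, 0.0, 0.081]
force: [0.2, 0.1, 0.3]
finger_gap: -0.001
```

Run:
```python
from h import *
f=grab('wrist','w1');print(f['s']['tool_pos'],f['s']['tcp_rot'],abs(f['s']['dq']).max())
```

```text
[ 0.4648986  -0.10504397  0.41809138] [3.14146156e+00 4.93579472e-04 8.09562507e-02] 0.03993674802044348
```

Request:
servo_tool:
  targets:
    - [[0,-45,0],[0,0,0],0]
    - [[0,-90,0],[0,0,0],0]
    - [[0,-130,0],[0,0,0],0]
    - [[0,-150,0],[0,0,0],0]
    - [[0,-150,0],[0,0,0],0]
    - [[0,-150,0],[0,0,0],0]

```text
t: 2.3
tool_pos: [0.4535, 0.0424, 0.4182]
tcp_rot: [3.14, 0.0, 0.078]
force: [0.7, 0.1, 0.2]
finger_gap: 0.0
```

Run:
```python
from h import *
f=grab('wrist','w2');print(f['s']['tool_pos'],f['s']['tcp_rot'],abs(f['s']['dq']).max())
```

```text
[0.45353771 0.0424222  0.41821067] [3.14043981e+00 1.84442968e-04 7.80364688e-02] 0.017673270975319115
```

View pics/w1.png

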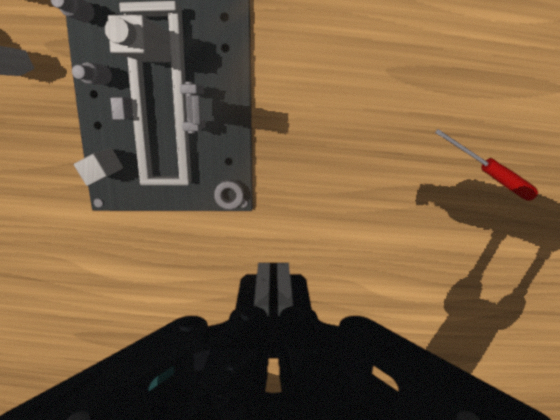

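View pics/w2.png

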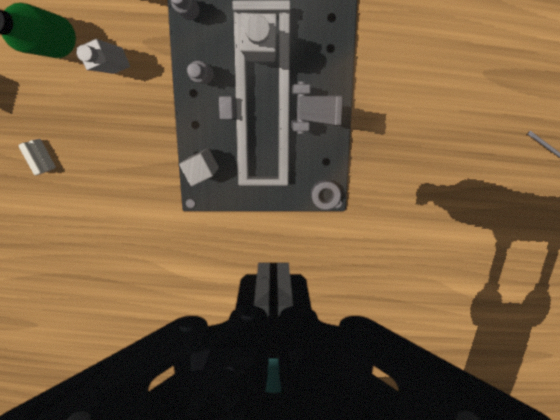

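Run:
```python
import cv2
a=cv2.imread('pics/w1.png')[0:150,60:260]; b=cv2.imread('pics/w2.png')[0:150,160:360]
cv2.imwrite('pics/c3.png',cv2.resize(a,None,fx=4,fy=4,interpolation=2));cv2.imwrite('pics/c4.png',cv2.resize(b,None,fx=4,fy=4,interpolation=2))
```

```text
(no output)
```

View pics/c3.png

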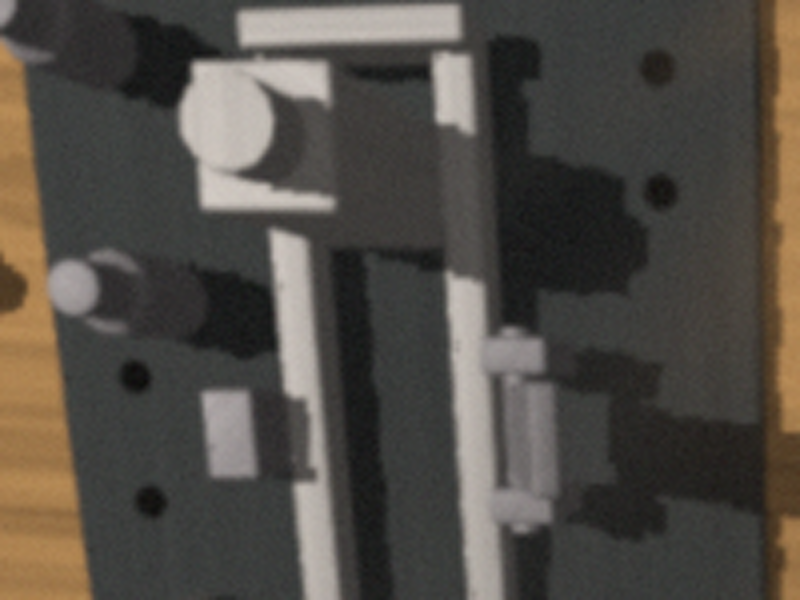

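View pics/c4.png

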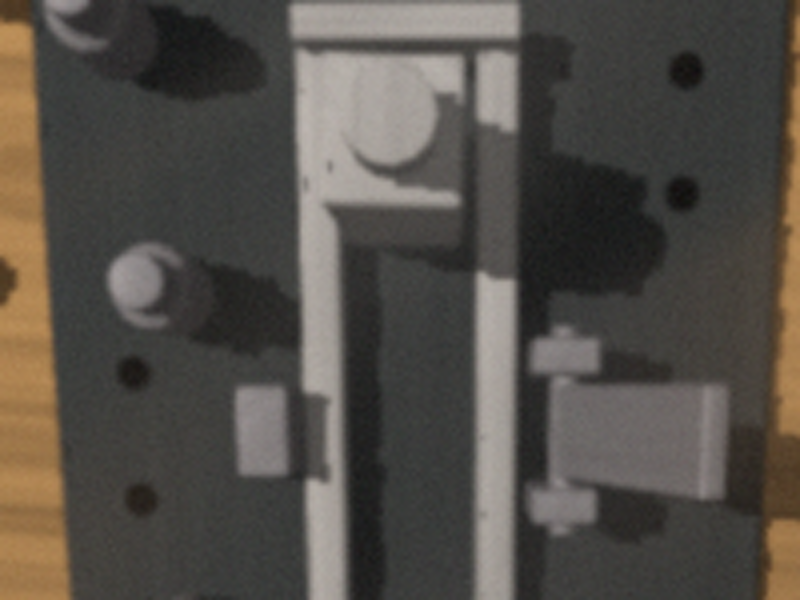

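Run:
```python
from h import *
np.set_printoptions(precision=4,suppress=True)
a=load('w1');b=load('w2')
A=lambda L:[(60+x/4-.375,y/4-.375) for x,y in L]; B=lambda L:[(160+x/4-.375,y/4-.375) for x,y in L]
n=['nose','sqTR','sqBR','bsL','bsR','bsRb','bsLb','strapend','cheek1','cheek2','post']
p=A([(227,121),(330,62),(335,210),(238,12),(460,6),(463,38),(240,46),(543,432),(514,352),(521,507),(229,434)])
q=B([(390,113),(464,53),(462,205),(290,5),(518,5),(520,38),(292,40),(714,441),(565,355),(563,505),(261,431)])
T=two(a,p,b,q)
c=np.array([.5385,.062]);y=np.pi+np.radians(4.5)
Rm=np.array([[np.cos(y),np.sin(y)],[-np.sin(y),np.cos(y)]])
for k,t in zip(n,T): print(k,t, 'plate',(Rm@(t[:2]-c))*1e3)
```

```text
nose [0.5998 0.0715 0.1471 0.    ] plate [-61.8634  -4.6127]
sqTR [0.621  0.0538 0.1196 0.0008] plate [-81.5764  14.6558]
sqBR [0.5817 0.0513 0.123  0.0002] plate [-42.2159  14.0745]
bsL [0.6481 0.1112 0.0426 0.0004] plate [-113.1176  -40.4049]
bsR [0.6536 0.0385 0.0426 0.0005] plate [-112.8566   32.4959]
bsRb [0.6437 0.037  0.0436 0.0008] plate [-102.9421   33.1753]
bsLb [0.6374 0.1097 0.0448 0.0006] plate [-102.2969  -39.8172]
strapend [ 0.5258 -0.0181  0.168   0.0021] plate [18.9513 78.8973]
cheek1 [0.5468 0.0145 0.0601 0.0011] plate [-4.5491 48.0324]
cheek2 [0.4982 0.0106 0.0632 0.0007] plate [44.2131 48.0372]
post [0.5145 0.1132 0.053  0.    ] plate [ 19.947  -52.8944]
```

Request:
servo_tool:
  targets:
    - [[40,-4,0],[0,0,0],0]
    - [[80,-8,0],[0,0,0],0]
    - [[120,-12,20],[0,0,0],0]
    - [[160,-16,40],[0,0,0],0]
    - [[195,-17,70],[0,0,0],0]
    - [[207,-17,110],[0,0,0],0]
    - [[207,-17,150],[0,0,0],0]
    - [[207,-17,180],[0,0,0],0]

```text
t: 3.15
tool_pos: [0.658, 0.0742, 0.2342]
tcp_rot: [3.141, 0.004, 0.076]
force: [-0.3, 0.1, -0.6]
finger_gap: -0.001
```

Request:
servo_tool:
  targets:
    - [[0,0,30],[0,0,0],0]
    - [[0,0,60],[0,0,0],0]
    - [[0,0,90],[0,0,0],0]
    - [[0,0,110],[0,0,0],0]
    - [[0,0,117],[0,0,0],0]
    - [[0,0,117],[0,0,0],0]
    - [[0,0,117],[0,0,0],0]

```text
t: 3.85
tool_pos: [0.6594, 0.076, 0.1226]
tcp_rot: [3.141, -0.002, 0.078]
force: [-0.3, -0.7, -0.2]
finger_gap: 0.001
```

Run:
```python
from h import *
f=grab('scene','s1');a=f['img'][170:320,230:430,::-1];cv2.imwrite('pics/c5.png',cv2.resize(a,None,fx=4,fy=4,interpolation=2))
print(bot.sense())
```

```text
{'t': 3.9, 'q': array([ 7.77578356e-02,  3.34524420e-01,  1.74205215e+00, -1.01536380e-04,
        1.06212870e+00,  1.57065870e+00]), 'dq': array([ 0.00898802, -0.01087838, -0.00517978,  0.00126083, -0.00146268,
        0.00156273]), 'effort': array([-1.67490514e-01, -5.11133265e+01, -3.28355169e+01, -1.17113680e-02,
        3.15179850e-02, -2.61922272e-03]), 'tool_pos': array([0.65976628, 0.07635116, 0.12317645]), 'tcp_rot': array([ 3.14150343e+00, -2.88737418e-03,  7.79449118e-02]), 'force': array([-0.37684428,  0.49840543,  0.47332576]), 'ft_torque': array([0.01900606, 0.00552797, 0.03254212]), 'finger_gap': -0.003051437921988175}
```

View pics/c5.png

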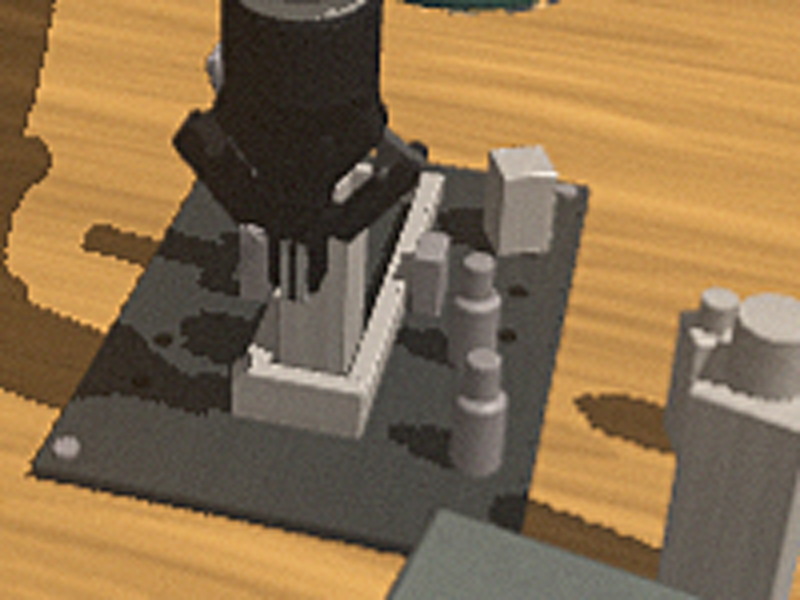

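Request:
servo_tool:
  targets:
    - [[-10,0,1],[0,0,0],0]
    - [[-20,0,1],[0,0,0],0]
    - [[-25,0,1],[0,0,0],0]
    - [[-28,0,1],[0,0,0],0]
    - [[-31,0,1],[0,0,0],0]
    - [[-34,0,1],[0,0,0],0]
    - [[-37,0,1],[0,0,0],0]
    - [[-40,0,1],[0,0,0],0]

```text
t: 4.7
tool_pos: [0.6183, 0.0738, 0.1204]
tcp_rot: [3.142, 0.0, 0.079]
force: [0.0, -0.1, 0.8]
finger_gap: 0.0
```

Run:
```python
from h import *
f=grab('scene','s2');a=f['img'][170:320,230:430,::-1];cv2.imwrite('pics/c6.png',cv2.resize(a,None,fx=4,fy=4,interpolation=2))
print(bot.sense()['force'])
```

```text
[ 0.28162191  0.17757401 -1.00402146]
```

View pics/c6.png

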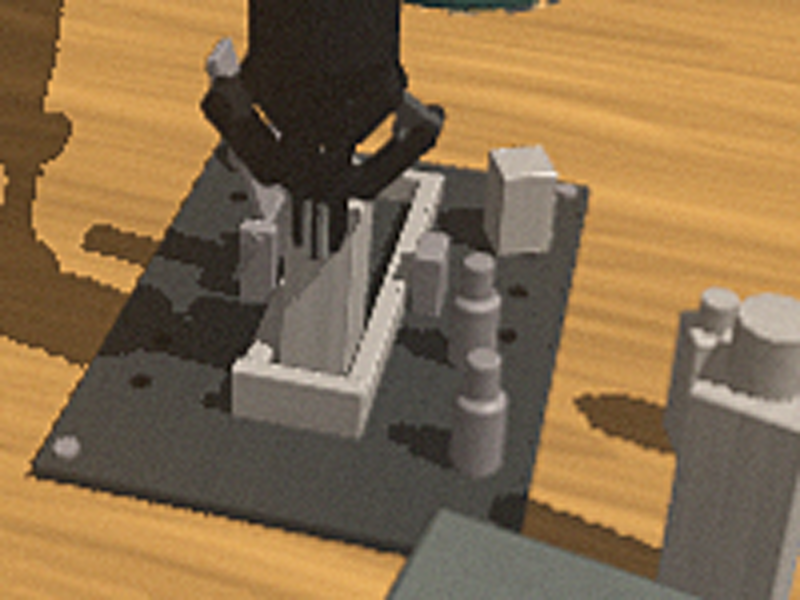

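Request:
servo_tool:
  targets:
    - [[-3,0,0],[0,0,0],0]
    - [[-6,0,0],[0,0,0],0]
    - [[-9,0,0],[0,0,0],0]
    - [[-12,0,0],[0,0,0],0]

```text
t: 5.15
tool_pos: [0.606, 0.0729, 0.1202]
tcp_rot: [3.142, 0.001, 0.079]
force: [0.4, -0.3, 0.8]
finger_gap: -0.002
```

Run:
```python
from h import *
f=grab('scene','s3');a=f['img'][170:320,230:430,::-1];cv2.imwrite('pics/c7.png',cv2.resize(a,None,fx=4,fy=4,interpolation=2))
f=grab('wrist','w3')
print(bot.sense()['force'])
```

```text
[-1.00062393 -0.25818155 -0.04799088]
```

View pics/c7.png

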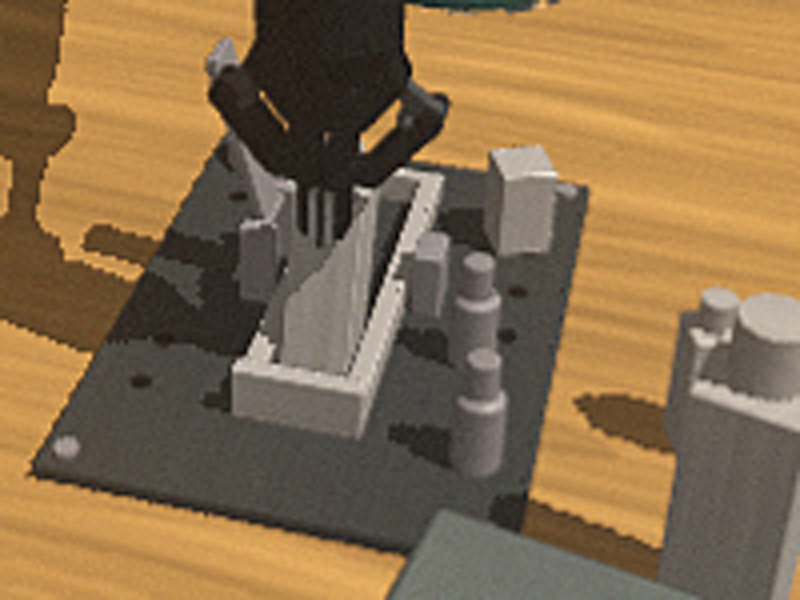

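View pics/w3.png

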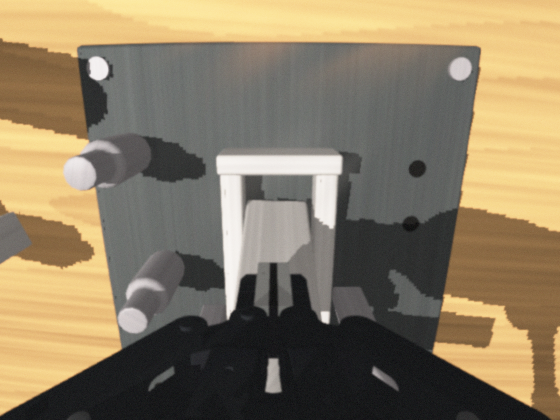

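Request:
servo_tool:
  targets:
    - [[-4,0,0],[0,0,0],0]
    - [[-8,0,0],[0,0,0],0]
    - [[-12,0,0],[0,0,0],0]
    - [[-16,0,0],[0,0,0],0]
    - [[-20,0,0],[0,0,0],0]
    - [[-24,0,0],[0,0,0],0]
    - [[-28,0,0],[0,0,0],0]
    - [[-28,0,0],[0,0,0],0]

```text
t: 6.05
tool_pos: [0.5779, 0.0707, 0.1203]
tcp_rot: [3.142, 0.0, 0.079]
force: [0.7, 0.3, -0.7]
finger_gap: -0.001
```

Request:
servo_tool:
  targets:
    - [[0,0,0],[0,0,0],0]
    - [[0,0,0],[0,0,0],0]

```text
t: 6.25
tool_pos: [0.5788, 0.0707, 0.1205]
tcp_rot: [3.142, -0.0, 0.079]
force: [0.6, -0.3, -0.5]
finger_gap: 0.001
```

Run:
```python
from h import *
f=grab('scene','s4');a=f['img'][170:320,230:430,::-1];cv2.imwrite('pics/c8.png',cv2.resize(a,None,fx=4,fy=4,interpolation=2))
f=grab('wrist','w4')
print(bot.sense()['force'])
```

```text
[ 0.24453916 -0.12746809  0.08607728]
```

View pics/c8.png

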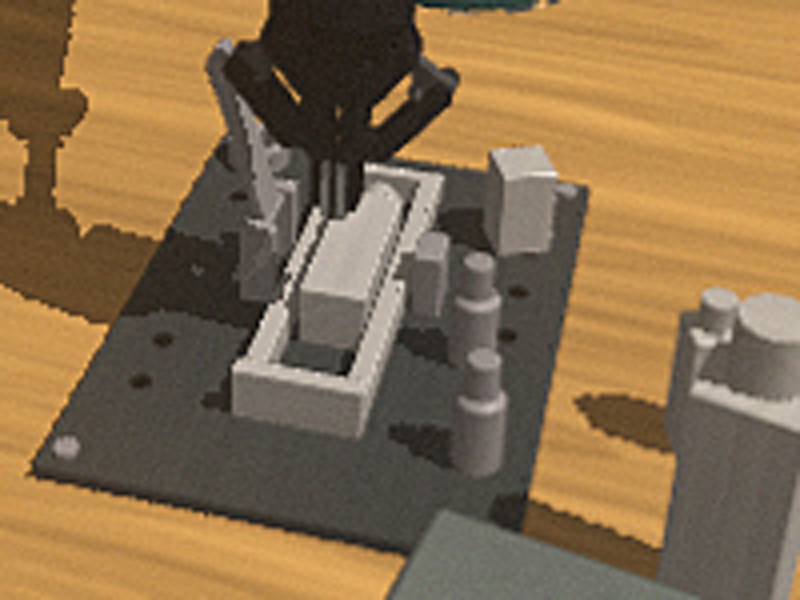

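Request:
servo_tool:
  targets:
    - [[0,0,-40],[0,0,0],0]
    - [[0,0,-80],[0,0,0],0]
    - [[0,0,-120],[0,0,0],0]
    - [[0,0,-160],[0,0,0],0]
    - [[0,10,-190],[0,0,0],0]
    - [[0,30,-200],[0,0,0],0]
    - [[0,50,-200],[0,0,0],0]
    - [[0,50,-200],[0,0,0],0]

```text
t: 7.15
tool_pos: [0.5831, 0.019, 0.3213]
tcp_rot: [3.141, -0.002, 0.077]
force: [0.3, 0.0, 0.5]
finger_gap: -0.001
```

Request:
servo_tool:
  targets:
    - [[-30,40,-60],[0,0,0],0]
    - [[-60,70,-100],[0,0,0],0]
    - [[-100,70,-120],[0,0,0],0]
    - [[-120,70,-120],[0,0,0],0]
    - [[-120,70,-120],[0,0,0],0]
    - [[-120,70,-120],[0,0,0],0]

```text
t: 7.75
tool_pos: [0.4683, -0.0581, 0.441]
tcp_rot: [-3.142, -0.002, 0.078]
force: [0.4, -0.6, -0.3]
finger_gap: 0.003
```

Run:
```python
from h import *
f=grab('wrist','w5');print(f['s']['tool_pos'],f['s']['tcp_rot'])
f=grab('top','t5');a=f['img'][155:295,195:310,::-1];cv2.imwrite('pics/c9.png',cv2.resize(a,None,fx=4.2,fy=4.2,interpolation=2))
```

```text
[ 0.46833928 -0.05814943  0.44095576] [-3.14156438e+00 -2.33623495e-03  7.81831120e-02]
```

View pics/w5.png

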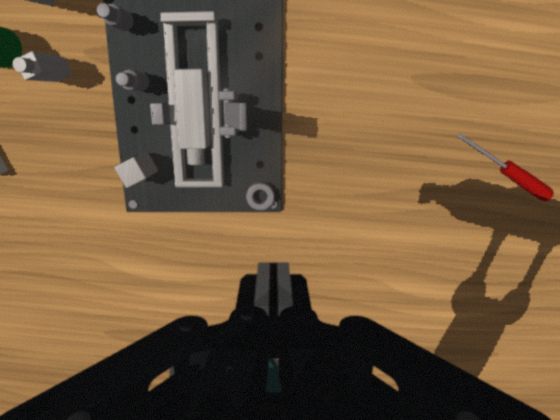

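View pics/c9.png

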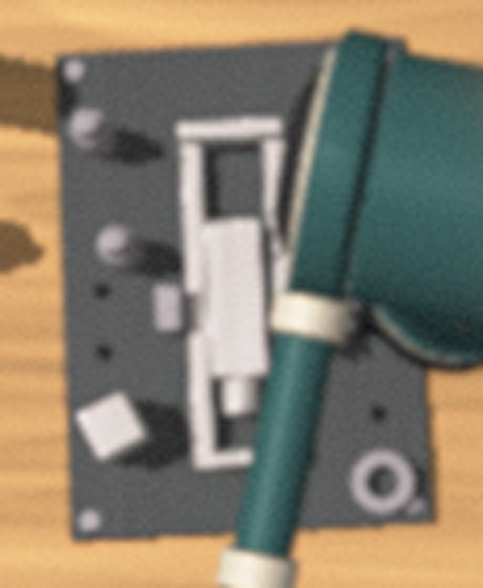

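Request:
servo_tool:
  targets:
    - [[30,10,20],[0,0,0],0]
    - [[55,13,60],[0,0,0],0]
    - [[59,13,100],[0,0,0],0]
    - [[59,13,140],[0,0,0],0]
    - [[59,13,180],[0,0,0],0]
    - [[59,13,220],[0,0,0],0]
    - [[59,13,255],[0,0,0],0]
    - [[59,13,275],[0,0,0],0]

```text
t: 8.65
tool_pos: [0.5255, -0.0653, 0.1592]
tcp_rot: [-3.139, 0.009, 0.08]
force: [0.4, 0.1, -0.6]
finger_gap: 0.004
```

Request:
servo_tool:
  targets:
    - [[0,0,0],[0,0,0],0]
    - [[0,0,0],[0,0,0],0]
    - [[0,0,0],[0,0,0],0]

```text
t: 8.95
tool_pos: [0.5295, -0.0666, 0.1665]
tcp_rot: [3.141, -0.002, 0.079]
force: [-0.6, 1.1, -0.2]
finger_gap: -0.0
```

Run:
```python
from h import *
f=grab('scene','s6');a=f['img'][130:310,210:450,::-1];cv2.imwrite('pics/c10.png',cv2.resize(a,None,fx=3.3,fy=3.3,interpolation=2))
f=grab('wrist','w6')
```

```text
(no output)
```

View pics/c10.png

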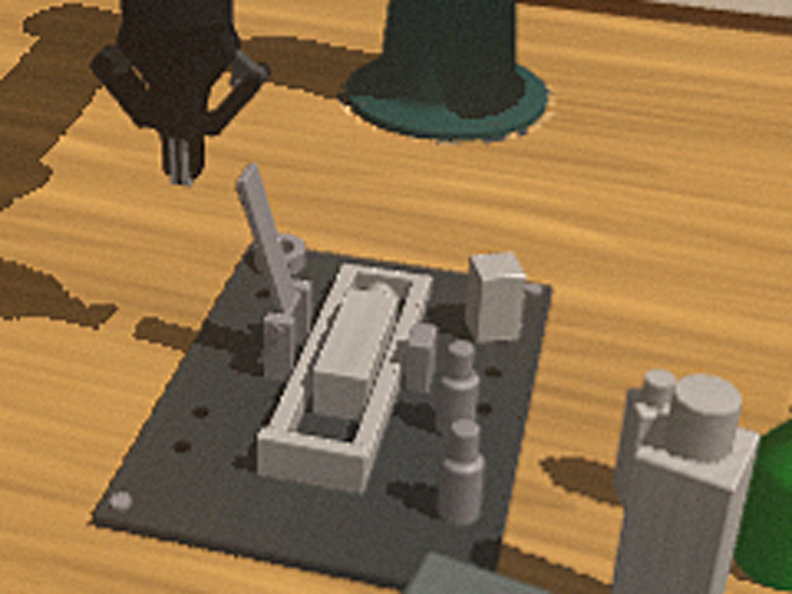

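View pics/w6.png

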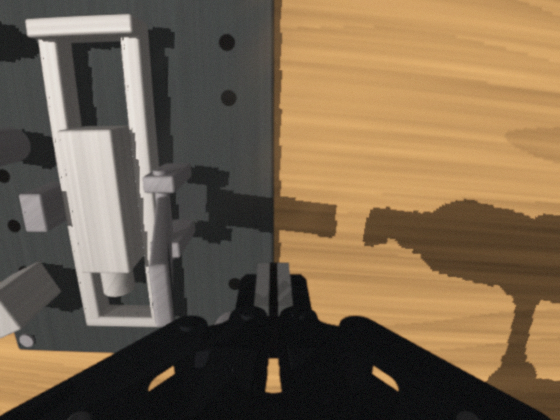

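Request:
servo_tool:
  targets:
    - [[0,-10,0],[0,0,0],0]
    - [[0,-18,0],[0,0,0],0]
    - [[0,-26,0],[0,0,0],0]
    - [[0,-33,0],[0,0,0],0]
    - [[0,-40,-1],[0,0,0],0]
    - [[0,-47,-2],[0,0,0],0]
    - [[0,-54,-3],[0,0,0],0]
    - [[0,-61,-3],[0,0,0],0]

```text
t: 9.85
tool_pos: [0.5236, -0.0053, 0.1686]
tcp_rot: [3.142, -0.0, 0.079]
force: [-0.0, -1.8, 1.7]
finger_gap: 0.0
```

Run:
```python
from h import *
f=grab('scene','s7');a=f['img'][130:310,210:450,::-1];cv2.imwrite('pics/c11.png',cv2.resize(a,None,fx=3.3,fy=3.3,interpolation=2))
print(bot.sense()['force'])
```

```text
[ 0.40635606 -0.02719452  0.6422717 ]
```

View pics/c11.png

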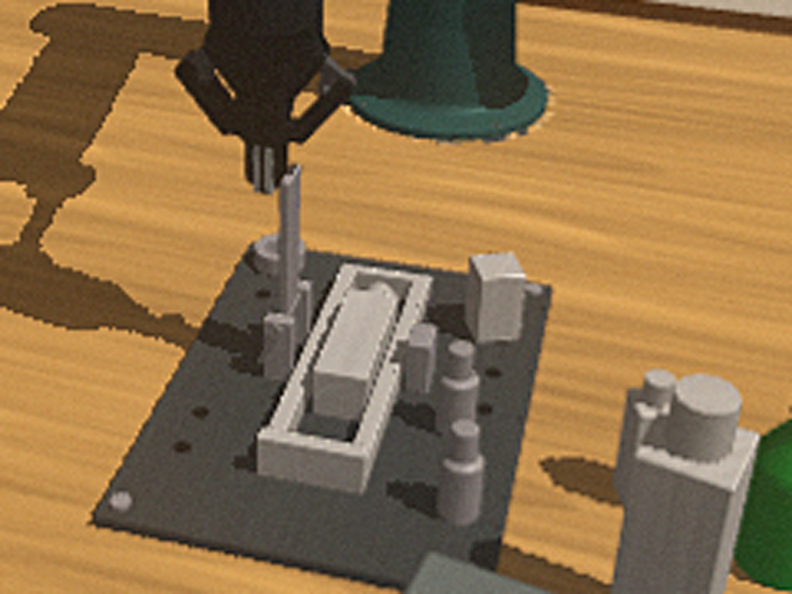

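Request:
servo_tool:
  targets:
    - [[0,-9,0],[0,0,0],0]
    - [[0,-18,1],[0,0,0],0]
    - [[0,-26,3],[0,0,0],0]
    - [[0,-34,5],[0,0,0],0]
    - [[0,-42,8],[0,0,0],0]
    - [[0,-50,12],[0,0,0],0]
    - [[0,-58,16],[0,0,0],0]
    - [[0,-65,21],[0,0,0],0]

```text
t: 10.7
tool_pos: [0.5183, 0.0597, 0.147]
tcp_rot: [-3.141, -0.0, 0.079]
force: [0.2, 0.5, 1.1]
finger_gap: 0.002
```

Run:
```python
from h import *
f=grab('scene','s8');a=f['img'][130:310,210:450,::-1];cv2.imwrite('pics/c12.png',cv2.resize(a,None,fx=3.3,fy=3.3,interpolation=2))
print(bot.sense()['force'])
```

```text
[ 0.87224268  0.75334161 -0.05328068]
```

View pics/c12.png

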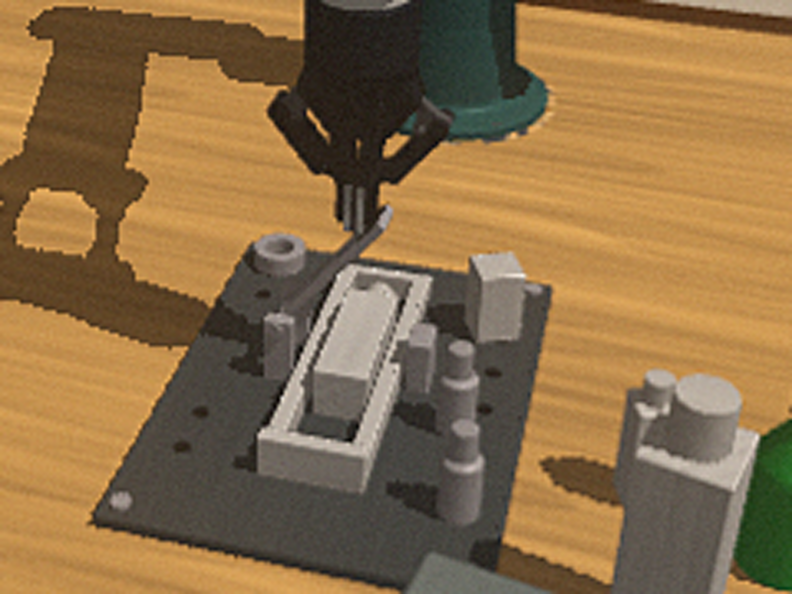

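Request:
servo_tool:
  targets:
    - [[0,-7,6],[0,0,0],0]
    - [[0,-13,12],[0,0,0],0]
    - [[0,-18,19],[0,0,0],0]
    - [[0,-23,26],[0,0,0],0]
    - [[0,-27,33],[0,0,0],0]
    - [[0,-31,41],[0,0,0],0]
    - [[0,-34,49],[0,0,0],0]
    - [[0,-36,56],[0,0,0],0]

```text
t: 11.55
tool_pos: [0.5154, 0.0951, 0.0905]
tcp_rot: [-3.142, 0.0, 0.079]
force: [-0.9, 0.2, 0.1]
finger_gap: 0.001
```

Request:
servo_tool:
  targets:
    - [[0,-1,5],[0,0,0],0]
    - [[0,-2,9],[0,0,0],0]
    - [[0,-3,13],[0,0,0],0]
    - [[0,-3,16],[0,0,0],0]
    - [[0,-3,18],[0,0,0],0]

```text
t: 12.05
tool_pos: [0.5151, 0.0979, 0.0733]
tcp_rot: [-3.141, 0.0, 0.079]
force: [-3.8, -0.1, 15.9]
finger_gap: -0.004
```

Run:
```python
from h import *
f=grab('scene','s9');a=f['img'][130:310,210:450,::-1];cv2.imwrite('pics/c13.png',cv2.resize(a,None,fx=3.3,fy=3.3,interpolation=2))
print(bot.sense()['force'])
```

```text
[-0.58274698  0.72027801  0.38614457]
```

View pics/c13.png

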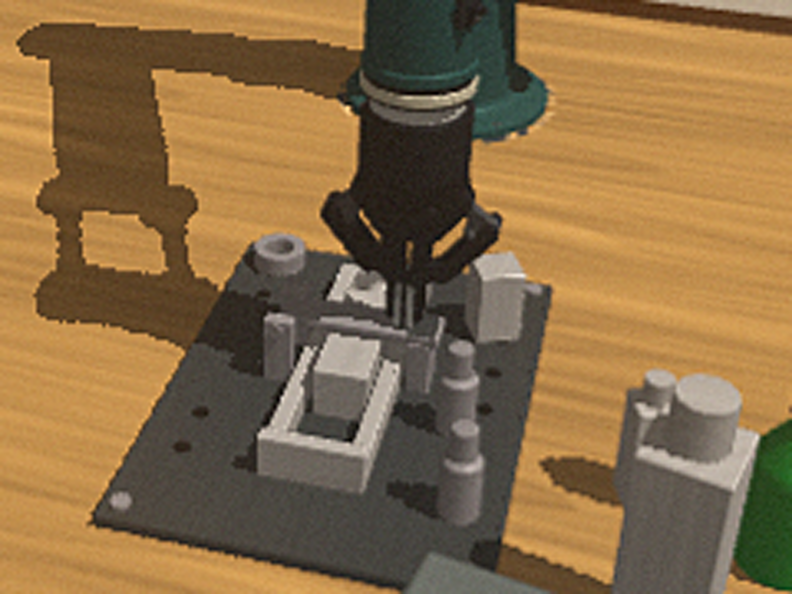

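Request:
servo_tool:
  targets:
    - [[0,0,1],[0,0,0],0]
    - [[0,0,1],[0,0,0],0]
    - [[0,0,1],[0,0,0],0]

```text
t: 12.4
tool_pos: [0.5153, 0.0978, 0.0734]
tcp_rot: [-3.141, 0.0, 0.079]
force: [-2.6, 0.2, 8.3]
finger_gap: -0.004
```

Request:
servo_tool:
  targets:
    - [[0,0,1],[0,0,0],0]
    - [[0,0,1],[0,0,0],0]
    - [[0,0,1],[0,0,0],0]

```text
t: 12.7
tool_pos: [0.5153, 0.0979, 0.0733]
tcp_rot: [-3.141, 0.0, 0.079]
force: [-6.9, -0.4, 14.0]
finger_gap: -0.0
```

Request:
servo_tool:
  targets:
    - [[0,0,-5],[0,0,0],0]
    - [[0,0,-20],[0,0,0],0]
    - [[0,0,-50],[0,0,0],0]
    - [[0,0,-90],[0,0,0],0]
    - [[0,0,-130],[0,0,0],0]
    - [[0,0,-170],[0,0,0],0]
    - [[0,0,-210],[0,0,0],0]
    - [[0,0,-250],[0,0,0],0]

```text
t: 13.5
tool_pos: [0.5149, 0.0977, 0.3239]
tcp_rot: [-3.142, -0.001, 0.079]
force: [0.8, 0.1, -0.1]
finger_gap: -0.002
```

Request:
servo_tool:
  targets:
    - [[-10,40,-40],[0,0,0],0]
    - [[-20,80,-80],[0,0,0],0]
    - [[-40,120,-100],[0,0,0],0]
    - [[-60,150,-100],[0,0,0],0]
    - [[-60,180,-100],[0,0,0],0]
    - [[-60,180,-100],[0,0,0],0]
    - [[-60,180,-100],[0,0,0],0]

```text
t: 14.2
tool_pos: [0.4693, -0.0867, 0.4218]
tcp_rot: [-3.141, -0.0, 0.077]
force: [-0.4, -0.1, -0.2]
finger_gap: 0.001
```

Run:
```python
from h import *
f=grab('scene','s10');a=f['img'][130:310,210:450,::-1];cv2.imwrite('pics/c14.png',cv2.resize(a,None,fx=3.3,fy=3.3,interpolation=2))
f=grab('wrist','w10');print(f['s']['tool_pos'],f['s']['force'])
```

```text
[ 0.46939171 -0.08606137  0.42152542] [ 0.06632569 -0.20082828  0.58186095]
```

View pics/c14.png

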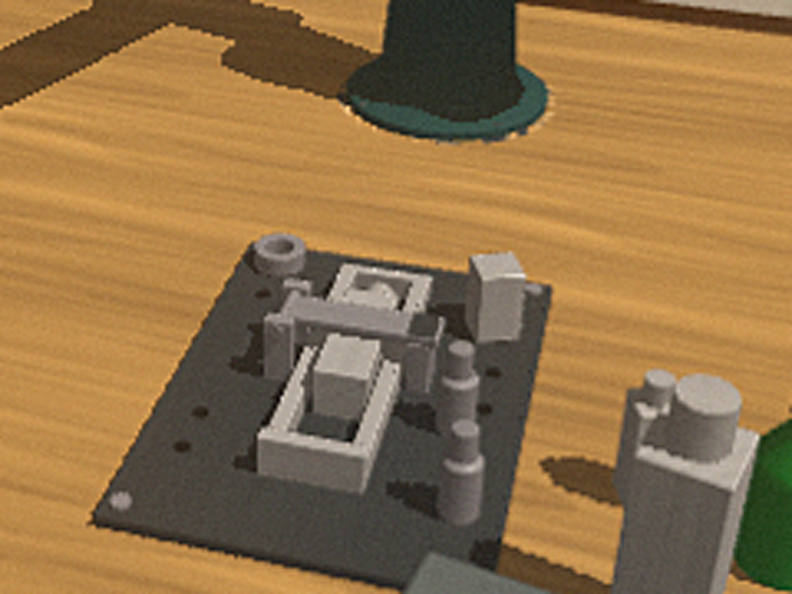

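View pics/w10.png

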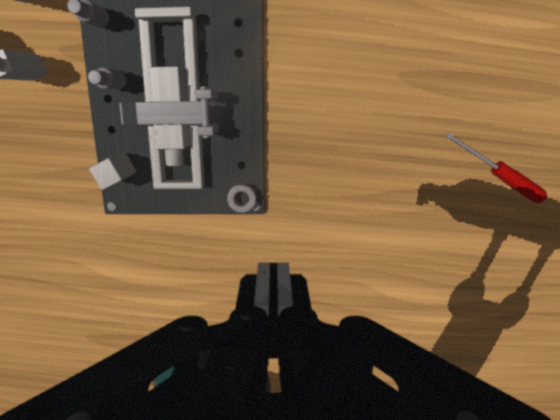

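Run:
```python
from h import *
f=load('w10')
def P(u,v):
    o,d=ray(f,[(u,v)]); z=np.median(f['depth'][v-2:v+3,u-2:u+3]); return (o+d[0]*z).round(4)
for n,p in dict(strap_end=(142,112),strap_mid=(168,112),strap_hinge=(196,112),blank_foot=(165,85),blank_front=(167,133)).items(): print(n,P(*p))
bot.job_done()
```

```text
strap_end [0.517  0.0959 0.0617]
strap_mid [0.5193 0.0606 0.0619]
strap_hinge [0.5218 0.023  0.0617]
blank_foot [0.5538 0.0677 0.0514]
blank_front [0.4901 0.0652 0.0509]
the job is handed in; nothing more can be done
```

I pushed the blank over with the closed fingertips and it lies along the cradle between the rails, nose towards the empty end. I then pushed the strap from behind, over and down onto its stop. I handed the job in at about 14 s, with the arm well above and to one side of everything.

My last checks:
- **Strap:** its top is level at 61.7–61.9 mm along its whole length, against 62.5 mm expected. That agrees within the calibration. While I pressed, the fingertips held steady at about 62 mm with about 8–16 N, so the strap was on its stop.
- **Blank:** its top is flat at 51 mm, against 52 mm expected, so it lies clear under the strap.
- **Bystanders:** in the last pictures the ones on the plate and the screwdriver looked unmoved. The white terminal block and the whole bottle were not in the last views I looked at; the arm's paths kept clear of both.

**Disagreements:**
- The blank's foot started near plate x = -62, not -70.
- My first estimate of the plate centre was about 4 mm off in y; I corrected it from the back stop and the hinge cheeks.
- One force reading dropped to about zero just after the strap reached its stop. I repeated the press, and the fingertips stayed at the same height with force on them.

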